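# Count two gear wheels through the tipping trough

### The job

Count the two large gear wheels out of the counting stand: sweep each one forward along the deck, from the hood into the trough, without lifting it, and fold the trough's lid fully shut over them. Then, with the lid shut, lift the trough by its end bar so that both wheels pour out of its open end into the kit bin below, and lower the trough back onto its rests. The small gear wheel among them is an extra: keep it out of the trough and return it to the separate stock bin, and leave the tools and the bracket lying around alone.

Things in the scene. Friction and masses are not known exactly. Their poses are not given: they have to be found in the camera images.
- stand: Fixed plywood counting stand. Origin: on the desk, below the middle of the deck's front edge; x points to the back of the stand (away from the robot), y to the robot's left, z up. The flat deck, 262 mm wide in y, has its top 100 mm above the desk and runs from x = 1 to 114 mm. In front of it (x = -93 to 0) lies the trough, flush with it; a wheel falls flat into it once its middle is at x = -42 to -51.
- hood_edge (a point): Middle of the lower front edge of the hood over the deck's back part: 62 mm behind the deck's front edge, 85 mm above the deck, full width; the roof with its strip goes up to 111 mm above the deck. Back wall at stand x = 108 mm, sides open. A wrist pointing straight down does not fit over or behind the hubs: lean the tool 25 to 40 degrees, fingers pointing away from the robot.
- trough (a joint): Tip angle of the trough, rad: 0 = level on its rests, up to 1.0 = tipped with its bar end (the stand's +y end) up. Pivots freely about the stand's x axis through the lip of its open end; falls back by its own weight. The wheels slide out (friction 0.5 to 0.7) from about 0.65 rad on; tip to 0.9 or more.
- trough_lip (a point): Middle of the lip of the trough's open end (stand's -y end), on the pivot axis, under the floor, 64 mm above the desk. Axes as the stand's when level. The trough is an aluminium channel 276 mm long (y = 0 to 276 from here), 87 mm wide inside (x = -43 to 43), floor 4 mm thick, walls up to 36 mm above this point, open at the lip, closed at the other end. About 0.5 kg.
- trough_bar (a point): Middle of the round steel bar (10 mm thick, 70 mm long along the stand's x) at the trough's end, 45 mm clear of the end wall, to lift the trough by; 89 mm above the desk when level. It lies 321 mm along y and 25 mm up from trough_lip, and moves on an arc about that pivot.
- lid (a joint): Angle of the lid on the trough, rad: 0 = shut flat over the trough; starts open at 2.2 to 2.35 (leaning back toward the robot); stop at 2.4. Its hinge is stiff (0.06 N m): it stays where it is left and must be pushed all the way down; a few newtons suffice.
- lid_hinge (a point): Middle of the lid's hinge line, along the stand's y, on top of the trough's front wall, 101 mm above the desk (93 mm in front of the deck's edge).
- lid_edge (a point): Middle of the lid's free edge, 92 mm from the hinge line; the lid is a 3 mm aluminium plate 264 mm long.
- gear_a_centre (a point): One of two identical large black gear wheels, 75 mm across: toothed disc 8 mm thick, round hub in the middle (32 mm across, top 24 mm above the underside). Starts flat, hub up, on the deck, its middle 44 to 52 mm behind the deck's front edge, in one of three places 80 mm apart across the deck (chance decides which piece is where). Point: its middle, 12 mm above its underside.
- gear_b_centre (a point): One of two identical large black gear wheels, 75 mm across: toothed disc 8 mm thick, round hub in the middle (32 mm across, top 24 mm above the underside). Starts flat, hub up, on the deck, its middle 44 to 52 mm behind the deck's front edge, in one of three places 80 mm apart across the deck (chance decides which piece is where). Point: its middle, 12 mm above its underside.
- small_gear_centre (a point): The extra: a smaller black gear wheel, 51 mm across, toothed disc 10 mm thick with a hub 22 mm across whose top is 28 mm above the underside; lies flat, hub up, on the deck, its middle 44 to 52 mm behind the deck's front edge, in one of the same three places. Point: on its axis, 14 mm above its underside.
- kit_bin: Fixed slate-blue open parts bin under the trough's open end, 152 x 103 x 78 mm. Origin: middle of its underside. Its own -x side is its low front wall (41 mm high), which stands under the trough, 25 mm inward of its lip; its own x is the long axis.
- stock_bin: Fixed slate-blue open parts bin of the same kind (152 x 103 x 78 mm, walls 3 mm), standing by itself on the robot's right behind the vice. Origin: middle of its underside; its -x side, toward the robot, is its low front (41 mm high); the side walls rise from there to 78 mm.
- spanner_13: Bystander: steel spanner 142 mm long, flat on the desk in front of the stand.
- screwdriver_red: Bystander: screwdriver 205 mm long, on the desk in front of the stand.
- plastic_bracket: Bystander: black plastic angle bracket 40 x 90 x 38 mm, on the desk in front of the stand, to the left.

How it is judged:
By the outcome, as a careful person would: the job done as asked, in the order asked, and still so for the second after the job is handed in, with the robot touching nothing.
It also fails if it takes over 72 s, if anything falls off the work surface, if the arm or the gripper's body presses on something with over 40 N, if the wrist force passes 120 N, or if a joint passes its speed limit or range.

### The arm

A 6-joint arm with a two-finger parallel gripper is mounted at the origin on a cart in front of the work surface, level with it; the furniture and walls round the work are solid. World frame = base frame: x ahead of the robot, y to its left, z up, the work surface at z = 0. Lengths are in m, angles in rad, forces in N, time in s.
With the tool pointing down it reaches from about 0.35 to 0.775 m from the base axis. Payload 7.3 kg.
Tool frame: the origin (TCP) lies between the finger pads; the fingertips stand 8 mm ahead of it and the grasp point (between the pads) lies 11 mm behind it; z points along the fingers, y is the line along which they close (so a half turn about z gives the same grasp; the last joint's range is limited). The gripper opens to 92 mm and grips with 3 to 60 N. Pads are 19 mm wide; open, the fingers measure 130 mm over their backs; the gripper's body (75 mm by 190 mm) begins 47 mm behind the grasp point.
Start: joints at [-0.146, 0.342, 1.524, -0, 1.275, -0.146], TCP at [0.525, 0, 0.235] pointing down, gripper open.
Joint ranges: [-2.53, 2.53], [-0.77, 2.02], [0.04, 2.7], [-1, 4.14], [0.28, 2.66], [-3.11, 3.11]. Speed limits (rad/s): [2.57, 2.57, 3.14, 3.14, 3.14, 3.14].

### API

Orientations are given as a rotation vector (axis times angle).
In Python, from rig import robot, optics gives the robot as it stands.
- The arm moves only by the tool send_rows, never from a script. Its argument "moves" is a list of rows, each a list of 6 numbers: the shift along the tool's x, y, z scaled (see below), then the turn, a rotation vector about the tool's x, y, z scaled (see below). In form: [[x, y, z, rx, ry, rz], ...]. A call has 1 to 12 rows; each row shifts and turns the commanded pose from where the row before left it, along the tool's axes as they then stand; what a row does not reach is not made up. The controller multiplies each number of a shift by 50 cm and each number of a turn by 360 degrees. A row lasts 1/8 s, in which the tool goes at most 62.5 mm and 10.7 degrees, less where a joint would pass 70% of its speed; a pose out of reach is approached as far as the arm can. A call with a number of a shift or a turn outside -1 to 1 is refused whole. A call with a gripper value outside its range is refused whole. "jaw" is the finger opening in mm, from 0 to 91.8, set as the call begins (left out, the last holds). The fingers move at their own pace and stop on an object; "newtons" is the grip in N (left out, the last holds). Time passes only in rows, so rows that do not move let the fingers close. It gives the time, the measured TCP pose, the force, the opening and the grip force at its end, in the units of the state.
- robot.observe(): the state, without advancing time (a new reading comes with each control period).
- optics.camera(name): name is "scene" or "side" or "wrist"; returns (picture, depth): 480x640x3 uint8, red, green, blue; 480x640 float32, m along the optical axis (not along the pixel's ray), 0 where there is no reading.
- optics.camera_params(name): a dict with "vertical_fov" (degrees; the focal length in pixels is half the picture's height over the tangent of half this angle, whatever the lens; pixels are square), "cx", "cy" (the principal point, pixels), "eye" and "orientation" of the camera in the world. Camera axes: x right, y down, z forward; pixel columns grow to the right and rows downward; lengths in m; the calibration is good to about 2 mm. The wrist camera is an equidistant fisheye: a pixel r from the principal point sees the ray r / f radians off the axis. A picture is of the moment at which its call begins: read the wrist's pose just before it. camera_params takes no time and is no camera call; for the wrist camera it gives the pose at the moment of the call.
- robot.finish_job(): hands the job in; it is judged then, once.
The state is a dict: "t": time; "joint_pos": joint angles; "qvel": joint speeds; "joint_efforts": joint torques, N m; "tool_pos": TCP position; "tool_rot": TCP orientation; "ft_force": force on the tool from outside, world axes, zero at the start; "torque": the same for the moment, N m; "gripper_width": finger opening in m; "grip_force": force on a finger pad.
Only numpy, scipy, OpenCV 4.12 (cv2) and the standard library are available. Lean on these libraries where they do the work, as an engineer would, in place of code of your own. Each camera call takes 0.05 s, during which the arm holds its last target. There are 200 camera calls.

## Working session

There is one attempt and no reset: what is moved stays moved. The work goes in short steps, Python scripts to look and compute and a tool call to move; the robot and the scene stay as the last step left them, time stands still between calls to the robot, and variables do not carry over. Pictures are saved under pics/ and viewed, at most 10 in all, crops included, and the job is handed in when it is done.

Besides the shell and the picture viewer there is one more tool, called after "Emit:" as name([rows], argument=value, ...), one row to a line, values as JSON. send_rows: Moves the arm, as the interface text tells. Shifts and turns lie within -1 to 1; 1 stands for 50 cm of shift or 360 degrees of turn. Its arguments: {"type":"object","properties":{"moves":{"type":"array"},"jaw":{"type":"number"},"newtons":{"type":"number"}},"required":["moves"]}

```bash
ls; mkdir -p pics; python3 - <<'E'
from rig import robot, optics
import cv2,numpy as np
print(robot.observe())
for n in("scene","side"):
    p=optics.camera_params(n);print(n,p)
    im,d=optics.camera(n);cv2.imwrite(f"pics/{n}0.png",im[:,:,::-1]);np.savez(f"{n}0.npz",im=im,d=d)
print(optics.camera_params("wrist"))
E
```

```text
pics
{'t': 0.0, 'joint_pos': array([-1.46004860e-01,  3.42714876e-01,  1.52500743e+00, -5.60725257e-06,
        1.27538974e+00, -1.45989636e-01]), 'qvel': array([-0.00092838,  0.00069908,  0.0005604 , -0.00139874, -0.00035582,
       -0.00208275]), 'joint_efforts': array([ 7.61924657e-04, -4.31245601e+01, -2.44219762e+01,  7.17750052e-02,
        5.59406646e-02, -1.04314388e-04]), 'tool_pos': array([5.24611490e-01, 7.51567631e-05, 2.34052370e-01]), 'tool_rot': array([-2.22059645e+00, -2.22056628e+00,  1.43035795e-03]), 'ft_force': array([ 0.01836457, -0.71623818,  0.01840245]), 'torque': array([-0.02275436,  0.05485326,  0.01389669]), 'grip_force': 0.0, 'gripper_width': 0.0918735744771036}
scene {'vertical_fov': 50.92301353086437, 'cx': 317.4799688540434, 'cy': 237.9697907722776, 'eye': array([0.09305249, 0.7792115 , 0.91508765]), 'orientation': array([-0.69664177,  2.63730634, -1.1223576 ])}
side {'vertical_fov': 56.072853717305605, 'cx': 319.12664667239005, 'cy': 238.11857202199846, 'eye': array([0.57392097, 0.95509686, 0.68863145]), 'orientation': array([-0.1289827 , -2.71414145,  1.52738012])}
{'vertical_fov': 65.70646984690485, 'cx': 319.01640269173555, 'cy': 239.29232085988804, 'eye': array([0.5247234 , 0.0810531 , 0.38403761]), 'orientation': array([ 2.84273423e+00, -1.17482164e-06, -1.99141758e-03])}
```

View pics/scene0.png

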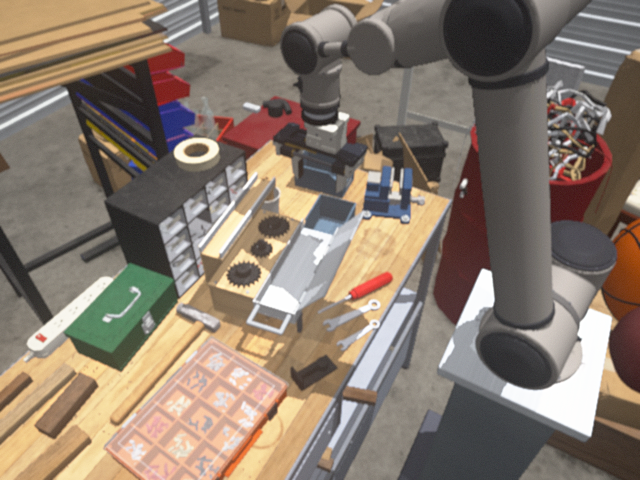

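View pics/side0.png

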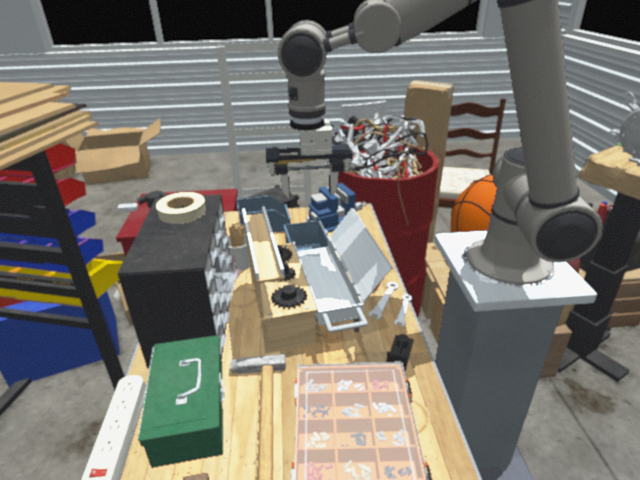

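The scene view shows a large wheel at about (243,272), the small one at (262,247) and another large one at (274,226). The bar is near (268,322) and the kit bin near (335,215). Next I'll fuse the depth into a top-down map.

```bash
cat > h.py <<'E'
from rig import robot, optics
import cv2,numpy as np
from scipy.spatial.transform import Rotation as R
def cloud(n,im=None,d=None):
    p=optics.camera_params(n)
    if im is None: im,d=optics.camera(n)
    f=240/np.tan(np.radians(p["vertical_fov"])/2)
    v,u=np.mgrid[0:480,0:640]; x=(u-p["cx"])/f; y=(v-p["cy"])/f
    if n=="wrist":
        r=np.hypot(x,y)+1e-9; x,y=x/r*np.tan(np.minimum(r,1.4)),y/r*np.tan(np.minimum(r,1.4))
    P=np.stack([x*d,y*d,d],-1)@R.from_rotvec(p["orientation"]).as_matrix().T+p["eye"]
    P[d<=0]=np.nan
    return im,P
def topdown(cl,x0,x1,y0,y1,s=.001,zmax=.4):
    # image rows: x decreasing downward; cols: y decreasing to right
    H=int((x1-x0)/s);W=int((y1-y0)/s)
    I=np.zeros((H,W,3),np.uint8);Z=np.full((H,W),-1.)
    for im,P in cl:
        q=P.reshape(-1,3);c=im.reshape(-1,3)
        k=(q[:,0]>x0)&(q[:,0]<x1)&(q[:,1]>y0)&(q[:,1]<y1)&(q[:,2]<zmax)
        q=q[k];c=c[k];o=np.argsort(q[:,2]);q=q[o];c=c[o]
        i=((x1-q[:,0])/s).astype(int).clip(0,H-1);j=((y1-q[:,1])/s).astype(int).clip(0,W-1)
        for a in(0,1):
          for b in(0,1):
            ii=(i+a).clip(0,H-1);jj=(j+b).clip(0,W-1);m=q[:,2]>Z[ii,jj]
            I[ii[m],jj[m]]=c[m];Z[ii[m],jj[m]]=q[m,2]
    return I,Z
E
python3 - <<'E'
from h import *
a=[];
for n in("scene","side"):
    z=np.load(n+"0.npz");a.append(cloud(n,z["im"],z["d"]))
im,P=cloud("wrist");np.savez("wrist0.npz",im=im,P=P);a.append((im,P))
I,Z=topdown(a,.25,.85,-.45,.35,.001,.24)
cv2.imwrite("pics/top0.png",I[:,:,::-1])
cv2.imwrite("pics/wrist0.png",im[:,:,::-1])
np.savez("top0.npz",I=I,Z=Z)
E
```

```text
(no output)
```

View pics/top0.png

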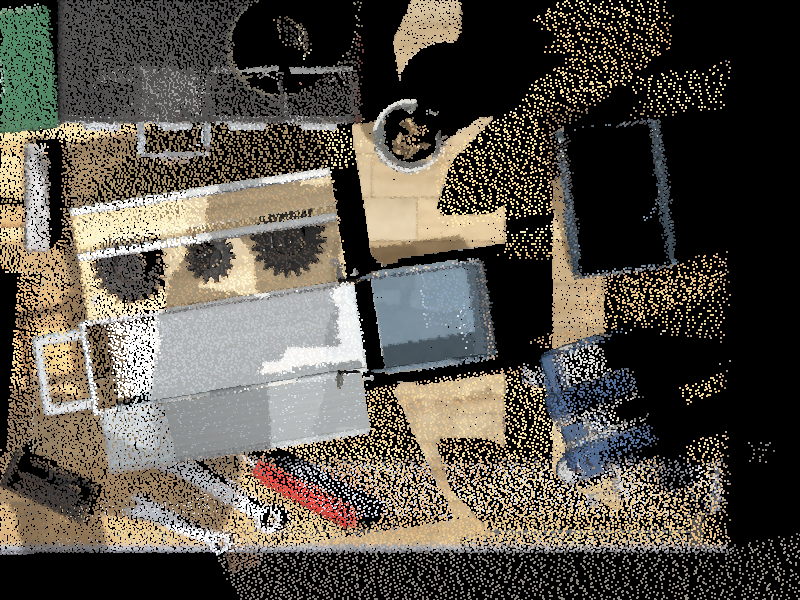

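View pics/wrist0.png

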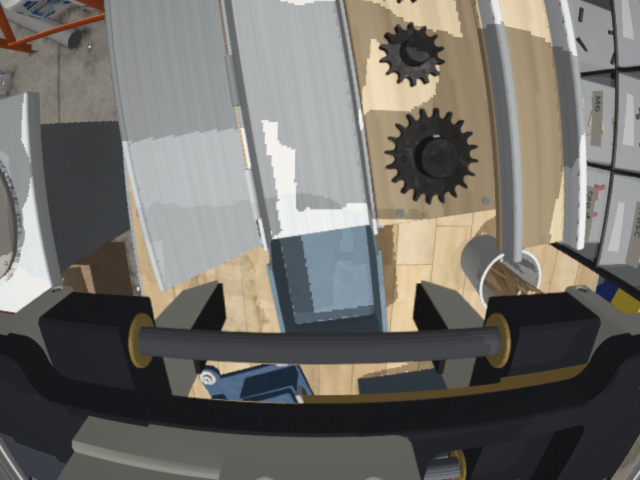

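The top-down map is clear (x = 0.85 − row/1000, y = 0.35 − col/1000). The stand is yawed by about 0.15 rad. The large wheels are near (130,270) and (288,243), and the small one is near (208,258). The bar is near (42,375) and the stock bin near (617,197). The wrist view agrees on the wheel on the right. I'll refine these numbers.

```bash
python3 - <<'E'
from h import *
C={}
for n in("scene","side"):
    z=np.load(n+"0.npz");C[n]=cloud(n,z["im"],z["d"])
w=np.load("wrist0.npz");C["wrist"]=(w["im"],w["P"])
def sel(n,x0,x1,y0,y1,z0,z1):
    im,P=C[n];q=P.reshape(-1,3);c=im.reshape(-1,3).astype(int)
    k=(q[:,0]>x0)&(q[:,0]<x1)&(q[:,1]>y0)&(q[:,1]<y1)&(q[:,2]>z0)&(q[:,2]<z1);return q[k],c[k]
for n in C:
    print(n)
    # desk height
    q,c=sel(n,.4,.8,-.2,.3,-.03,.02);print(" desk z",np.median(q[:,2]).round(4))
    # hubs: dark points high
    for nm,(cx,cy) in dict(L=(.575,.22),M=(.592,.142),Rr=(.607,.062)).items():
        q,c=sel(n,cx-.045,cx+.045,cy-.042,cy+.042,.118,.134);k=c.max(1)<90;q=q[k]
        if len(q)>15:
            e,_=cv2.minEnclosingCircle(q[:,:2].astype(np.float32))[:2]
            print(" hub",nm,len(q),np.round(e,4),np.round(_*1e3,1),q.mean(0).round(4),np.percentile(q[:,2],95).round(4))
    q,c=sel(n,.42,.53,.25,.325,.075,.105)
    if len(q)>10:print(" bar",len(q),cv2.minAreaRect(q[:,:2].astype(np.float32)))
    # trough floor / lid / hood strip
    q,c=sel(n,.60,.70,-.02,.3,.195,.225)
    if len(q)>50:print(" hood",cv2.minAreaRect(q[:,:2].astype(np.float32)),len(q))
    q,c=sel(n,.55,.75,-.36,-.18,.06,.09)
    if len(q)>50:print(" stock",cv2.minAreaRect(q[:,:2].astype(np.float32)),len(q))
    q,c=sel(n,.46,.60,-.16,-.0,.06,.09)
    if len(q)>50:print(" kit",cv2.minAreaRect(q[:,:2].astype(np.float32)),len(q))
    # deck extents in rotated frame
    q,c=sel(n,.4,.7,-.05,.3,.096,.104);k=(c[:,0]-c[:,2]>30)
    q=q[k]
    if len(q)>100:print(" deck",cv2.minAreaRect(q[:,:2].astype(np.float32)),len(q),np.median(q[:,2]))
    # lid plane
    q,c=sel(n,.37,.46,-.01,.25,.125,.18)
    if len(q)>100:
        m=q.mean(0);print(" lid normal",np.linalg.svd(q-m,full_matrices=0)[2][2].round(3),m.round(3),q[:,2].max())
E
```

```text
scene
 desk z 0.0012
 hub L 37 [0.5836 0.221 ] 15.9 [0.5798 0.228  0.1224] 0.126
 hub M 47 [0.589  0.1431] 9.0 [0.5885 0.144  0.1263] 0.1312
 hub Rr 101 [0.6086 0.0632] 15.6 [0.6078 0.0654 0.1237] 0.1274
 bar 693 ((0.4824844002723694, 0.28363409638404846), (0.09444442391395569, 0.06736864149570465), 0.372019499540329)
 hood ((0.6350420117378235, 0.14646291732788086), (0.05445988103747368, 0.2667078971862793), 8.637663841247559) 1202
 stock ((0.6686193943023682, -0.25814276933670044), (0.08601105958223343, 0.1332630217075348), 30.55048942565918) 209
 kit ((0.5316866636276245, -0.06842362880706787), (0.10344862937927246, 0.14434856176376343), 8.090204238891602) 493
 deck ((0.603305459022522, 0.1389135867357254), (0.11297890543937683, 0.2688688635826111), 8.231335639953613) 2529 0.10085986906286337
 lid normal [-0.765 -0.12  -0.633] [0.413 0.13  0.155] 0.17823803238670832
side
 desk z 0.0001
 hub L 121 [0.5838 0.2239] 15.9 [0.5851 0.225  0.1232] 0.1255
 hub M 31 [0.5911 0.1414] 11.6 [0.5896 0.144  0.1246] 0.1287
 hub Rr 22 [0.6013 0.0619] 10.6 [0.6006 0.0638 0.1227] 0.1247
 bar 769 ((0.
[... 676 characters left out ...]
esk z 0.0008
 hub M 711 [0.5931 0.1401] 10.6 [0.5921 0.1393 0.127 ] 0.1292
 hub Rr 1360 [0.6116 0.0623] 16.0 [0.6104 0.0626 0.1236] 0.1251
 hood ((0.6454988121986389, 0.09068716317415237), (0.054056040942668915, 0.1479783058166504), 9.033363342285156) 11011
 stock ((0.681861937046051, -0.3088485896587372), (0.02381085976958275, 0.004497193265706301), 5.800949573516846) 67
 kit ((0.5294756293296814, -0.05587147921323776), (0.11212906241416931, 0.1219358816742897), 5.095292091369629) 2511
 deck ((0.5720628499984741, 0.05606198310852051), (0.204825296998024, 0.2623882591724396), 12.538406372070312) 18628 0.09990125145200932
 lid normal [0.777 0.122 0.617] [0.423 0.083 0.153] 0.17733509064858244
```

Emit:
send_rows([
  [0,0,0,0,0,0.028],
  [0,0,0,0,0,0.028],
  [0,0,0,0,0,0.028],
  [0,0,0,0,0,0.028],
  [0,0,0,0,0,0.028],
  [0,0,0,0,0,0.028],
  [0,0,0,0,0,0.028],
  [0,0,0,0,0,0.0293],
  [0,0,0,0,0.0243,0],
  [0,0,0,0,0.0243,0],
  [0,0,0,0,0.0243,0],
  [0,0,0,0,0.0243,0],
], jaw=50, newtons=20)

```text
t: 1.65
tool_pos: [0.5247, -0.0003, 0.2352]
tool_rot: [-2.943, -0.228, -0.936]
ft_force: [-0.4, 2.0, -0.4]
gripper_width: 0.05
grip_force: 0.0
```

```bash
cat > w.py <<'E'
from h import *
PSI=np.radians(8.9)
S=np.array([[np.cos(PSI),np.sin(PSI),0],[-np.sin(PSI),np.cos(PSI),0],[0,0,1]]) # world->stand-aligned
def st():
    s=robot.observe();M=S@R.from_rotvec(s["tool_rot"]).as_matrix();return s,S@s["tool_pos"],M
def desired(th): t=np.radians(th);z=np.array([np.sin(t),0,-np.cos(t)]);x=np.array([np.cos(t),0,np.sin(t)]);return np.stack([x,np.cross(z,x),z],1)
def report(): 
    s,p,M=st();z=M[:,2]
    print("t",round(s["t"],2),"p",p.round(4),"lean",np.degrees(np.arctan2(z[0],-z[2])).round(1),"yaw",np.degrees(np.arctan2(M[1,0],M[0,0])).round(1),"roll",np.degrees(M[2,1]).round(1),"F",s["ft_force"].round(1),"w",round(s["gripper_width"]*1e3,1),s["grip_force"].round(1),"q",s["joint_pos"].round(2));return p,M
def go(*pts):
    p,M=report()
    for q in pts:
        print("->",q,"tool shift/0.5:",((M.T@(np.array(q)-p))/.5).round(4));p=np.array(q)
E
python3 -c "
from w import *
go((.5466,.0471,.2065),(.604,.0471,.1245))
p,M=st()[1:];print('fix rot /360:',(R.from_matrix(M.T@desired(35)).as_rotvec()/2/np.pi).round(4))"
```

```text
Traceback (most recent call last):
  File "w.py", line 11, in go
    p,M=report()
        ~~~~~~^^
  File "w.py", line 9, in report
    print("t",round(s["t"],2),"p",p.round(4),"lean",np.degrees(np.arctan2(z[0],-z[2])).round(1),"yaw",np.degrees(np.arctan2(M[1,0],M[0,0])).round(1),"roll",np.degrees(M[2,1]).round(1),"F",s["ft_force"].round(1),"w",round(s["gripper_width"]*1e3,1),s["grip_force"].round(1),"q",s["joint_pos"].round(2));return p,M
                                                                                                                                                                                                                                                       ^^^^^^^^^^^^^^^^^^^^^
AttributeError: 'float' object has no attribute 'round'
```

```bash
sed -i 's/s\["grip_force"\].round(1)/round(s["grip_force"],1)/' w.py
python3 -c "
from w import *
go((.5466,.0471,.2065),(.604,.0471,.1245))
p,M=st()[1:];print('fix rot /360:',(R.from_matrix(M.T@desired(35)).as_rotvec()/2/np.pi).round(4))"
```

```text
t 1.65 p [ 0.5183 -0.0815  0.2352] lean 35.3 yaw 0.0 roll 0.1 F [-0.4  2.  -0.4] w 50.0 0.0 q [-0.3   0.08  2.04  0.54  0.51  0.71]
-> (0.5466, 0.0471, 0.2065) tool shift/0.5: [ 0.0131 -0.2573  0.0789]
-> (0.604, 0.0471, 0.1245) tool shift/0.5: [-0.001  -0.0004  0.2002]
fix rot /360: [ 0.0003 -0.0007  0.    ]
```

Emit:
send_rows([
  [0.0044,-0.0858,0.0263,0,0,0],
  [0.0044,-0.0858,0.0263,0,0,0],
  [0.0043,-0.0857,0.0263,0,0,0],
  [0,0,0,0,0,0],
])

```text
t: 2.15
tool_pos: [0.5318, 0.1342, 0.2051]
tool_rot: [-2.943, -0.236, -0.924]
ft_force: [-0.3, -0.2, 0.2]
gripper_width: 0.0501
grip_force: 0.0
```

```bash
python3 - <<'E'
from w import *
im,P=cloud("wrist");cv2.imwrite("pics/wrist1.png",im[:,:,::-1])
q=(P@S.T).reshape(-1,3);c=im.reshape(-1,3)
for nm,y in dict(L=.1288,M=.0471,R=-.0326).items():
    k=(abs(q[:,1]-y)<.035)&(abs(q[:,0]-.61)<.035)&(q[:,2]>.119)&(q[:,2]<.134)&(c.max(1)<90)
    if k.sum()>20:
        e,r=cv2.minEnclosingCircle(q[k][:,:2].astype(np.float32));print(nm,k.sum(),np.round(e,4),round(r,4),q[k].mean(0).round(4))
go((.604,.0471,.1245))
E
```

```text
L 1285 [0.6127 0.1275] 0.016 [0.6116 0.1268 0.1236]
M 722 [0.6078 0.0477] 0.0112 [0.6064 0.047  0.1272]
R 1250 [ 0.6142 -0.0327] 0.016 [ 0.6128 -0.0319  0.1237]
t 2.2 p [0.5463 0.049  0.2055] lean 34.9 yaw 0.2 roll 0.0 F [ 0.7 -0.4 -0.4] w 50.2 0.0 q [0.08 0.17 2.03 0.14 0.33 1.37]
-> (0.604, 0.0471, 0.1245) tool shift/0.5: [0.0018 0.0041 0.1989]
```

View pics/wrist1.png

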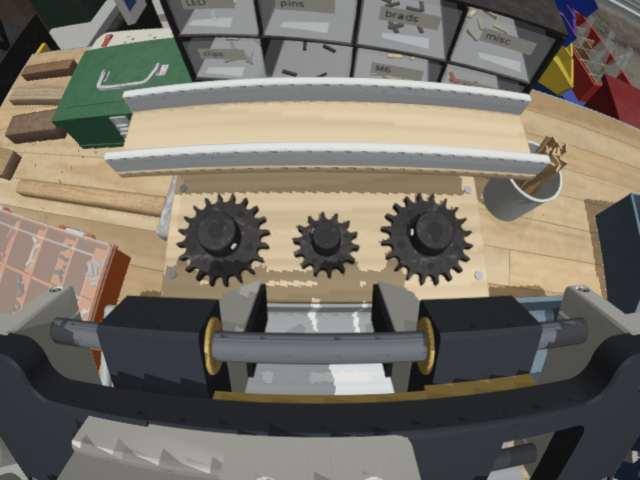

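The view shows the three hubs at (218,235), (327,237) and (433,232), with the fingers centred on the small one. I'll move down its axis partway and check joint 5.

Emit:
send_rows([
  [0.0,0.003,0.05,0,0,0],
  [0,0,0.05,0,0,0],
  [0,0,0,0,0,0],
])

```text
t: 2.58
tool_pos: [0.5644, 0.1327, 0.1736]
tool_rot: [-2.95, -0.228, -0.905]
ft_force: [-0.1, 0.0, 0.4]
gripper_width: 0.0501
grip_force: 0.0
```

```bash
python3 -c "
from w import *
go((.605,.0475,.1245))"
```

```text
t 2.58 p [0.5781 0.0438 0.1736] lean 34.1 yaw -0.1 roll -0.1 F [-0.1  0.   0.4] w 50.1 0.0 q [0.07 0.28 1.99 0.17 0.28 1.34]
-> (0.605, 0.0475, 0.1245) tool shift/0.5: [-0.0106 -0.0073  0.1116]
```

Emit:
send_rows([
  [0,0,0,0,-0.01,0],
  [0,0,0,0,-0.01,0],
  [0,0,0,0,0,0],
])

```text
t: 2.95
tool_pos: [0.5645, 0.1334, 0.1755]
tool_rot: [-3.008, -0.234, -0.726]
ft_force: [-0.7, -1.1, 0.6]
gripper_width: 0.0497
grip_force: 0.0
```

```bash
python3 -c "
from w import *
go((.6055,.0475,.1235))
p,M=st()[1:];print('fix rot /360:',(R.from_matrix(M.T@desired(27)).as_rotvec()/2/np.pi).round(4))"
```

```text
t 2.95 p [0.5784 0.0445 0.1755] lean 27.1 yaw -0.0 roll -0.1 F [-0.7 -1.1  0.6] w 49.7 0.0 q [0.08 0.3  1.88 0.08 0.49 1.44]
-> (0.6055, 0.0475, 0.1235) tool shift/0.5: [ 0.0009 -0.0058  0.1174]
fix rot /360: [-0.0003 -0.0004 -0.    ]
```

Emit:
send_rows([
  [0.0005,-0.0058,0.03,0,0,0],
  [0,0,0.05,0,0,0],
  [0,0,0.037,0,0,0],
  [0,0,0,0,0,0],
])

```text
t: 3.45
tool_pos: [0.5888, 0.1411, 0.12]
tool_rot: [-3.01, -0.235, -0.717]
ft_force: [-0.1, 0.3, 0.2]
gripper_width: 0.0498
grip_force: 0.0
```

```bash
python3 -c "
from w import *
go((.6055,.0475,.1235),(.56,.0475,.19))"
```

```text
t 3.45 p [0.6035 0.0483 0.12  ] lean 26.8 yaw 0.0 roll -0.1 F [-0.1  0.3  0.2] w 49.8 0.0 q [0.09 0.42 1.88 0.08 0.38 1.44]
-> (0.6055, 0.0475, 0.1235) tool shift/0.5: [ 0.0067  0.0016 -0.0045]
-> (0.56, 0.0475, 0.19) tool shift/0.5: [-0.0213 -0.0004 -0.1597]
```

Emit:
send_rows([
  [0.0067,0.001,-0.0045,0,0,0],
  [0,0,0,0,0,0],
])

```text
t: 3.7
tool_pos: [0.5922, 0.141, 0.1269]
tool_rot: [-3.008, -0.235, -0.724]
ft_force: [-0.5, -0.5, -0.8]
gripper_width: 0.0503
grip_force: 0.0
```

Emit:
send_rows([
  [0,0,0,0,0,0],
  [0,0,0,0,0,0],
  [0,0,0,0,0,0],
  [0,0,0,0,0,0],
], jaw=5, newtons=25)

```text
t: 4.2
tool_pos: [0.5918, 0.141, 0.1258]
tool_rot: [-3.009, -0.235, -0.721]
ft_force: [-0.6, -0.8, 0.3]
gripper_width: 0.0205
grip_force: 25.0
```

```bash
python3 -c "
from w import *
go((.575,.0475,.135),(.53,.0475,.22))"
```

```text
t 4.2 p [0.6064 0.0478 0.1258] lean 27.0 yaw 0.0 roll -0.1 F [-0.6 -0.8  0.3] w 20.5 25.0 q [0.09 0.42 1.87 0.08 0.39 1.44]
-> (0.575, 0.0475, 0.135) tool shift/0.5: [-0.0477  0.0004 -0.0449]
-> (0.53, 0.0475, 0.22) tool shift/0.5: [-0.0031 -0.0005 -0.1923]
```

Emit:
send_rows([
  [-0.025,0,-0.022,0,0,0],
  [-0.023,0,-0.023,0,0,0],
  [0,0,-0.09,0,0,0],
  [0,0,-0.1,0,0,0],
  [0,0.1,0,0,0,0],
  [0,0.11,0,0,0,0],
  [0,0.11,0,0,0,0],
  [0,0.11,0,0,0,0],
  [0,0.11,0,0,0,0],
  [0,0.11,0,0,0,0],
  [0,0.1,0,0,0,0],
  [0,0,0,0,0,0],
])

```text
t: 5.7
tool_pos: [0.5764, -0.2447, 0.2185]
tool_rot: [-3.011, -0.23, -0.722]
ft_force: [0.6, 0.4, -0.4]
gripper_width: 0.0208
grip_force: 25.0
```

```bash
python3 - <<'E'
from w import *
go((.585,-.361,.15),(.591,-.361,.09))
im,P=cloud("wrist");cv2.imwrite("pics/wrist2.png",im[:,:,::-1])
q=P.reshape(-1,3)
k=(q[:,0]>.53)&(q[:,0]<.76)&(q[:,1]<-.15)&(q[:,1]>-.37)&(q[:,2]>.068)&(q[:,2]<.085)
print(k.sum(),cv2.minAreaRect(q[k][:,:2].astype(np.float32)))
E
```

```text
t 5.7 p [ 0.5316 -0.331   0.2185] lean 27.0 yaw -0.2 roll -0.1 F [ 0.6  0.4 -0.4] w 20.8 25.0 q [-0.7   0.37  1.64  0.46  0.87  0.47]
-> (0.585, -0.361, 0.15) tool shift/0.5: [0.0333 0.0599 0.1707]
-> (0.591, -0.361, 0.09) tool shift/0.5: [-4.380e-02  1.000e-04  1.124e-01]
2298 ((0.6709119081497192, -0.2629208564758301), (0.11572064459323883, 0.10390462726354599), 6.880438804626465)
```

View pics/wrist2.png

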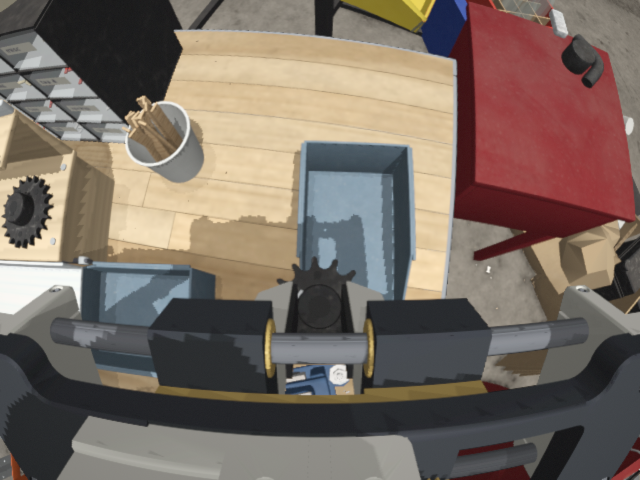

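The gear is held, visible at (320,300). The stock bin lies ahead at (358,220), with its back edge at x of about 0.728. I'll go in and release.

Emit:
send_rows([
  [0.0335,0.06,0.06,0,0,0],
  [0,0,0.11,0,0,0],
  [-0.015,0,0.055,0,0,0],
  [-0.02,0,0.055,0,0,0],
  [0,0,0,0,0,0],
])

```text
t: 6.38
tool_pos: [0.6419, -0.258, 0.0912]
tool_rot: [-3.006, -0.237, -0.714]
ft_force: [0.1, -0.3, -0.1]
gripper_width: 0.0205
grip_force: 25.0
```

Emit:
send_rows([
  [0,0,0,0,0,0],
  [0,0,0,0,0,0],
  [0,0,0,0,0,0],
], jaw=40)

```text
t: 6.75
tool_pos: [0.6436, -0.2611, 0.095]
tool_rot: [-3.01, -0.236, -0.724]
ft_force: [-0.5, -0.6, -0.5]
gripper_width: 0.0395
grip_force: 0.0
```

```bash
python3 - <<'E'
from w import *
go((.54,-.361,.21),(.5575,-.0325,.21),(.6115,-.0325,.1215))
E
```

```text
t 6.75 p [ 0.5954 -0.3575  0.095 ] lean 27.1 yaw 0.1 roll -0.0 F [-0.5 -0.6 -0.5] w 39.5 0.0 q [-0.64  0.62  1.58  0.55  0.67  0.38]
-> (0.54, -0.361, 0.21) tool shift/0.5: [ 0.0059  0.0066 -0.2552]
-> (0.5575, -0.0325, 0.21) tool shift/0.5: [ 0.0317 -0.657   0.0166]
-> (0.6115, -0.0325, 0.1215) tool shift/0.5: [1.570e-02 2.000e-04 2.068e-01]
```

Emit:
send_rows([
  [0,0,-0.08,0,0,0],
  [0,0,-0.088,0,0,0],
  [0,0,-0.088,0,0,0],
  [0,0,0,0,0,0],
])

```text
t: 7.25
tool_pos: [0.5863, -0.2717, 0.2123]
tool_rot: [-3.012, -0.236, -0.731]
ft_force: [0.9, -0.0, -0.0]
gripper_width: 0.0399
grip_force: 0.0
```

```bash
python3 - <<'E'
from w import *
im,P=cloud("wrist")
q=P.reshape(-1,3);c=im.reshape(-1,3)
k=(q[:,0]>.53)&(q[:,0]<.76)&(q[:,1]<-.20)&(q[:,1]>-.33)&(q[:,2]>0)&(q[:,2]<.06)&(c.max(1)<60)
print("dark in bin",k.sum(),q[k].mean(0))
v=np.flatnonzero(k);print((v%640).mean(),(v//640).mean())
go((.565,-.0325,.213),(.6115,-.0325,.1215))
E
```

```text
dark in bin 1049 [ 0.64410827 -0.25864324  0.01868444]
315.35557673975217 247.41086749285034
t 7.3 p [ 0.5371 -0.3583  0.2099] lean 27.1 yaw 0.1 roll 0.1 F [-0.3 -0.5 -0.5] w 39.8 0.0 q [-0.72  0.41  1.59  0.47  0.88  0.43]
-> (0.565, -0.0325, 0.213) tool shift/0.5: [ 0.0531 -0.6515  0.0194]
-> (0.6115, -0.0325, 0.1215) tool shift/0.5: [-6.000e-04 -2.000e-04  2.053e-01]
```

The small gear is in the stock bin: dark points at z of about 0.019, world (0.644,-0.259). Next is the right wheel.

Emit:
send_rows([
  [0.0265,-0.09,0.01,0,0,0],
  [0.0265,-0.112,0.01,0,0,0],
  [0,-0.112,0,0,0,0],
  [0,-0.112,0,0,0,0],
  [0,-0.112,0,0,0,0],
  [0,-0.112,0,0,0,0],
  [0,0,0,0,0,0],
  [0,0,0,0,0,0],
], jaw=54)

```text
t: 8.3
tool_pos: [0.563, 0.0555, 0.2107]
tool_rot: [-3.009, -0.237, -0.719]
ft_force: [0.5, 0.2, -0.2]
gripper_width: 0.0542
grip_force: 0.0
```

```bash
python3 - <<'E'
from w import *
go((.6105,-.0325,.1225))
E
```

```text
t 8.3 p [ 0.5648 -0.0322  0.2107] lean 26.9 yaw 0.1 roll -0.1 F [ 0.5  0.2 -0.2] w 54.2 0.0 q [-0.1   0.22  1.87  0.21  0.61  1.16]
-> (0.6105, -0.0325, 0.1225) tool shift/0.5: [0.0018 0.0012 0.1986]
```

Emit:
send_rows([
  [0.0018,0.001,0.07,0,0,0],
  [0,0,0.08,0,0,0],
  [0,0,0.044,0,0,0],
  [0,0,0,0,0,0],
  [0,0,0,0,0,0],
])

```text
t: 8.93
tool_pos: [0.6076, 0.0609, 0.1259]
tool_rot: [-3.009, -0.233, -0.722]
ft_force: [1.1, 0.4, 1.3]
gripper_width: 0.0541
grip_force: 0.0
```

```bash
python3 - <<'E'
from w import *
go((.6105,-.0325,.1225))
E
```

```text
t 8.93 p [ 0.6097 -0.0339  0.1259] lean 27.0 yaw -0.1 roll -0.1 F [1.1 0.4 1.3] w 54.1 0.0 q [-0.08  0.42  1.86  0.27  0.41  1.11]
-> (0.6105, -0.0325, 0.1225) tool shift/0.5: [-0.0016 -0.0027  0.0068]
```

Emit:
send_rows([
  [-0.0016,-0.0025,0.0066,0,0,0],
  [0,0,0,0,0,0],
])

```text
t: 9.18
tool_pos: [0.6079, 0.0633, 0.1227]
tool_rot: [-3.009, -0.235, -0.722]
ft_force: [0.5, -0.1, 0.2]
gripper_width: 0.0536
grip_force: 0.0
```

Emit:
send_rows([
  [0,0,0,0,0,0],
  [0,0,0,0,0,0],
  [0,0,0,0,0,0],
  [-0.0009,0,0.0018,0,0,0],
], jaw=10, newtons=10)

```text
t: 9.68
tool_pos: [0.6081, 0.0634, 0.122]
tool_rot: [-3.008, -0.236, -0.723]
ft_force: [-7.6, -1.2, 12.9]
gripper_width: 0.0303
grip_force: 10.4
```

```bash
python3 - <<'E'
from w import *
p,M=report();go((p[0]-.0985,p[1],p[2]))
E
```

```text
t 9.68 p [ 0.6106 -0.0315  0.122 ] lean 27.0 yaw 0.0 roll -0.1 F [-7.6 -1.2 12.9] w 30.3 10.4 q [-0.08  0.43  1.86  0.27  0.4   1.11]
t 9.68 p [ 0.6106 -0.0315  0.122 ] lean 27.0 yaw 0.0 roll -0.1 F [-7.6 -1.2 12.9] w 30.3 10.4 q [-0.08  0.43  1.86  0.27  0.4   1.11]
-> (np.float64(0.5121125753031208), np.float64(-0.031467433186671126), np.float64(0.12201573430273915)) tool shift/0.5: [-0.1755 -0.0003 -0.0896]
```

Emit:
send_rows([
  [-0.0246,0,-0.0138,0,0,0],
  [-0.03,0,-0.0153,0,0,0],
  [-0.03,0,-0.0153,0,0,0],
  [-0.03,0,-0.0153,0,0,0],
  [-0.03,0,-0.0153,0,0,0],
  [-0.031,0,-0.0158,0,0,0],
  [0,0,0,0,0,0],
])

```text
t: 10.55
tool_pos: [0.5088, 0.0479, 0.1214]
tool_rot: [-3.009, -0.235, -0.719]
ft_force: [0.2, -0.1, -0.8]
gripper_width: 0.0299
grip_force: 10.0
```

```bash
python3 - <<'E'
from w import *
go((.5115,-.0315,.122))
im,P=cloud("wrist");cv2.imwrite("pics/wrist3.png",im[:,:,::-1])
E
```

```text
t 10.55 p [ 0.5101 -0.0313  0.1214] lean 26.9 yaw -0.0 roll -0.2 F [ 0.2 -0.1 -0.8] w 29.9 10.0 q [-0.14  0.28  2.12  0.44  0.32  0.89]
-> (0.5115, -0.0315, 0.122) tool shift/0.5: [0.0031 0.0003 0.0002]
```

View pics/wrist3.png

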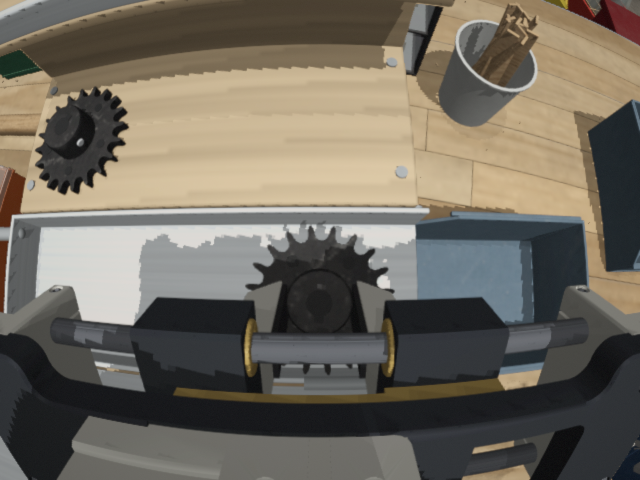

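The wheel is held in the fingers over the trough, hub at (320,300), and its teeth are inside the back wall line at row 215. I'll release it.

Emit:
send_rows([
  [0,0,0,0,0,0],
  [0,0,0,0,0,0],
  [0,0,0,0,0,0],
  [0,0,-0.06,0,0,0],
  [0.0,0,-0.06,0,0,0],
  [0,0,0,0,0,0],
], jaw=54)

```text
t: 11.35
tool_pos: [0.484, 0.0434, 0.177]
tool_rot: [-3.008, -0.236, -0.727]
ft_force: [1.1, 0.2, 0.4]
gripper_width: 0.0541
grip_force: 0.0
```

```bash
cat >> w.py <<'E'
def wheels(n="wrist"):
    im,P=cloud(n);q=(P@S.T).reshape(-1,3);c=im.reshape(-1,3)
    for nm,x0,x1,z0,z1 in(("deck",.57,.66,.118,.13),("trough",.468,.562,.084,.097)):
        k=(q[:,0]>x0)&(q[:,0]<x1)&(q[:,1]>-.1)&(q[:,1]<.2)&(q[:,2]>z0)&(q[:,2]<z1)&(c.max(1)<80)
        h=q[k]
        for y in np.arange(-.09,.19,.04):
            g=h[abs(h[:,1]-y)<.02]
            if len(g)>25: print(nm,round(y,2),len(g),g.mean(0).round(4))
    return im,q,c
E
python3 - <<'E'
from w import *
wheels()
go((.5645,.127,.21),(.609,.127,.1225))
E
```

```text
deck 0.11 719 [0.6103 0.121  0.1231]
deck 0.15 317 [0.6113 0.135  0.1236]
trough -0.05 840 [ 0.515  -0.0367  0.0917]
trough -0.01 717 [ 0.5151 -0.0237  0.0917]
t 11.4 p [ 0.4848 -0.0319  0.1759] lean 27.1 yaw 0.0 roll -0.1 F [0.7 0.3 0.6] w 54.0 0.0 q [-0.16  0.14  2.11  0.32  0.47  0.99]
-> (0.5645, 0.127, 0.21) tool shift/0.5: [ 0.1732 -0.3177  0.0124]
-> (0.609, 0.127, 0.1225) tool shift/0.5: [-0.0004  0.0004  0.1963]
```

Emit:
send_rows([
  [0.05,-0.07,0,0,0,0],
  [0.062,-0.085,0.006,0,0,0],
  [0.0612,-0.085,0.006,0,0,0],
  [0,-0.0777,0,0,0,0],
  [0,0,0,0,0,0],
  [0,0,0.07,0,0,0],
  [0,0,0.08,0,0,0],
  [0,0,0.042,0,0,0],
  [0,0,0,0,0,0],
  [0,0,0,0,0,0],
])

```text
t: 12.65
tool_pos: [0.5804, 0.2194, 0.1239]
tool_rot: [-3.009, -0.235, -0.721]
ft_force: [0.4, -0.2, 0.2]
gripper_width: 0.0537
grip_force: 0.0
```

```bash
python3 - <<'E'
from w import *
go((.609,.127,.1225))
E
```

```text
t 12.65 p [0.6073 0.1269 0.1239] lean 26.9 yaw -0.0 roll -0.1 F [ 0.4 -0.2  0.2] w 53.7 0.0 q [ 0.26  0.44  1.83 -0.12  0.41  1.77]
-> (0.609, 0.127, 0.1225) tool shift/0.5: [ 0.0017 -0.0001  0.004 ]
```

Emit:
send_rows([
  [0.0017,0,0.0035,0,0,0],
  [0,0,0,0,0,0],
])

```text
t: 12.9
tool_pos: [0.5822, 0.2201, 0.1234]
tool_rot: [-3.008, -0.235, -0.723]
ft_force: [0.9, 0.2, 0.3]
gripper_width: 0.0537
grip_force: 0.0
```

Emit:
send_rows([
  [0,0,0,0,0,0],
  [0,0,0,0,0,0],
  [0,0,0,0,0,0],
  [-0.0004,0,0.0009,0,0,0],
], jaw=10, newtons=10)

```text
t: 13.4
tool_pos: [0.5821, 0.2201, 0.1227]
tool_rot: [-3.009, -0.236, -0.722]
ft_force: [-5.0, -1.3, 7.1]
gripper_width: 0.0297
grip_force: 10.4
```

Emit:
send_rows([
  [-0.025,0,-0.0127,0,0,0],
  [-0.03,0,-0.0153,0,0,0],
  [-0.03,0,-0.0153,0,0,0],
  [-0.03,0,-0.0153,0,0,0],
  [-0.03,0,-0.0153,0,0,0],
  [-0.0296,0,-0.0151,0,0,0],
  [0,0,0,0,0,0],
])

```text
t: 14.28
tool_pos: [0.4835, 0.2046, 0.1219]
tool_rot: [-3.01, -0.236, -0.719]
ft_force: [0.4, 0.3, -1.4]
gripper_width: 0.0295
grip_force: 9.9
```

```bash
python3 - <<'E'
from w import *
go((.5105,.127,.122))
im,P=cloud("side");q=(P@S.T).reshape(-1,3);c=im.reshape(-1,3)
k=(c.max(1)<60)&(q[:,0]>.47)&(q[:,0]<.57)&(abs(q[:,1]-.127)<.05)&(q[:,2]>.1)&(q[:,2]<.113)
print(k.sum(),q[k].min(0).round(4),q[k].max(0).round(4))
E
```

```text
t 14.28 p [0.5094 0.1273 0.1219] lean 26.9 yaw 0.0 roll -0.1 F [ 0.4  0.3 -1.4] w 29.5 9.9 q [ 0.29  0.31  2.07 -0.19  0.3   1.87]
-> (0.5105, 0.127, 0.122) tool shift/0.5: [0.0021 0.0006 0.0008]
218 [0.4811 0.1025 0.1004] [0.5485 0.1646 0.1127]
```

Emit:
send_rows([
  [0,0,0,0,0,0],
  [0,0,0,0,0,0],
  [0,0,0,0,0,0],
  [0,0,-0.06,0,0,0],
  [0.0,0,-0.08,0,0,0],
  [0,0.05,-0.07,0,-0.025,0],
  [0,0.05,-0.02,0,-0.025,0],
  [0,0.05,0,0,-0.0245,0],
  [0,0,0,0,0,0],
], jaw=54)

```text
t: 15.45
tool_pos: [0.4508, 0.1235, 0.2211]
tool_rot: [-3.132, -0.238, -0.031]
ft_force: [-0.3, -0.8, 0.8]
gripper_width: 0.0541
grip_force: 0.0
```

```bash
python3 - <<'E'
from w import *
im,q,c=wheels();np.savez("w4.npz",im=im,q=q)
wheels("scene")
go((.375,.05,.23),(.375,.05,.155),(.459,.05,.155),(.49,.05,.155),(.51,.05,.14),(.52,.05,.125),(.525,.05,.112))
E
```

```text
trough -0.05 505 [ 0.5148 -0.0365  0.0918]
trough -0.01 518 [ 0.5157 -0.0231  0.0911]
trough 0.11 784 [0.516  0.1216 0.0913]
trough 0.15 442 [0.5157 0.1353 0.0917]
trough 0.11 34 [0.5144 0.1247 0.0925]
trough 0.15 64 [0.511  0.1375 0.0902]
t 15.55 p [0.4625 0.0538 0.2206] lean 1.1 yaw -0.1 roll 0.1 F [-0.4 -0.7 -0.8] w 53.9 0.0 q [ 0.11  0.24  1.72 -0.    1.17  1.52]
-> (0.375, 0.05, 0.23) tool shift/0.5: [-0.1746  0.008  -0.0222]
-> (0.375, 0.05, 0.155) tool shift/0.5: [-0.003  -0.0002  0.15  ]
-> (0.459, 0.05, 0.155) tool shift/0.5: [ 0.168  -0.0003  0.0034]
-> (0.49, 0.05, 0.155) tool shift/0.5: [ 0.062  -0.0001  0.0012]
-> (0.51, 0.05, 0.14) tool shift/0.5: [ 0.0394 -0.0001  0.0308]
-> (0.52, 0.05, 0.125) tool shift/0.5: [ 0.0194 -0.0001  0.0304]
-> (0.525, 0.05, 0.112) tool shift/0.5: [ 0.0095 -0.      0.0262]
```

Both wheels lie flat in the trough, hub tops at 0.092. Now the lid: close the fingers and go in front of it.

Emit:
send_rows([
  [-0.08,0.004,-0.022,0,0,0],
  [-0.095,0.004,0,0,0,0],
  [0,0,0,0,0,0],
  [0,0,0.07,0,0,0],
  [0,0,0.08,0,0,0],
  [0,0,0,0,0,0],
], jaw=0)

```text
t: 16.3
tool_pos: [0.3625, 0.1078, 0.1539]
tool_rot: [-3.132, -0.243, -0.024]
ft_force: [-0.3, 0.2, 0.3]
gripper_width: 0.0018
grip_force: 0.0
```

```bash
python3 - <<'E'
from w import *
go((.459,.05,.155))
E
```

```text
t 16.3 p [0.3748 0.0504 0.1539] lean 0.9 yaw -0.0 roll 0.0 F [-0.3  0.2  0.3] w 1.8 0.0 q [0.09 0.17 2.02 0.   0.94 1.5 ]
-> (0.459, 0.05, 0.155) tool shift/0.5: [0.1685 0.0007 0.0004]
```

Emit:
send_rows([
  [0.042,0,0,0,0,0],
  [0.042,0,0,0,0,0],
  [0.042,0,0,0,0,0],
  [0.042,0,0,0,0,0],
  [0.03,0,0.0,0,0,0],
  [0.032,0,0,0,0,0],
  [0.02,0,0.015,0,0,0],
  [0.02,0,0.015,0,0,0],
  [0.01,0,0.015,0,0,0],
  [0.01,0,0.015,0,0,0],
])

```text
t: 17.55
tool_pos: [0.5079, 0.1298, 0.1278]
tool_rot: [-3.132, -0.242, -0.03]
ft_force: [-0.1, -0.6, 0.7]
gripper_width: 0.0003
grip_force: 0.3
```

```bash
python3 - <<'E'
from w import *
go((.525,.05,.112))
E
```

```text
t 17.55 p [0.5219 0.0497 0.1278] lean 1.1 yaw -0.1 roll 0.1 F [-0.1 -0.6  0.7] w 0.3 0.3 q [ 0.1   0.44  1.69 -0.    0.99  1.52]
-> (0.525, 0.05, 0.112) tool shift/0.5: [ 0.0056 -0.0007  0.0317]
```

Emit:
send_rows([
  [0.004,0,0.016,0,0,0],
  [0,0,0.012,0,0,0],
  [0,0,0.004,0,0,0],
  [0,0,0.002,0,0,0],
])

```text
t: 18.05
tool_pos: [0.5102, 0.13, 0.1121]
tool_rot: [-3.132, -0.242, -0.032]
ft_force: [-4.7, 0.4, 9.9]
gripper_width: 0.0007
grip_force: 5.2
```

```bash
cat >> w.py <<'E'
def lid(n):
    im,P=cloud(n);q=(P@S.T).reshape(-1,3)
    for x in (.475,.485,.495,.505,.515,.525,.535,.545,.555):
        k=(abs(q[:,0]-x)<.005)&(q[:,1]>-.07)&(q[:,1]<.17)&(abs(q[:,1]-.05)>.04)&(q[:,2]>.06)&(q[:,2]<.2)
        if k.sum()>5: print(n,x,k.sum(),np.percentile(q[k,2],[10,50,90]).round(4))
E
python3 - <<'E'
from w import *
report();lid("side")
E
```

```text
t 18.05 p [0.5242 0.0495 0.1121] lean 1.2 yaw -0.1 roll 0.1 F [-4.7  0.4  9.9] w 0.7 5.2 q [ 0.1   0.47  1.7  -0.    0.95  1.52]
side 0.475 120 [0.0934 0.1042 0.1058]
side 0.485 137 [0.1024 0.1042 0.1775]
side 0.495 173 [0.1028 0.1048 0.1875]
side 0.505 165 [0.1024 0.1044 0.1855]
side 0.515 171 [0.1023 0.1045 0.1877]
side 0.525 177 [0.1029 0.1047 0.1871]
side 0.535 224 [0.1026 0.1043 0.1848]
side 0.545 283 [0.1027 0.1047 0.1879]
side 0.555 294 [0.1029 0.1049 0.19  ]
```

Emit:
send_rows([
  [0,0,0.001,0,0,0],
  [0,0,0,0,0,0],
  [0,0,-0.08,0,0,0],
  [0,0,-0.1,0,0,0],
  [-0.014,-0.09,0,0,0,0],
  [0,-0.09,0,0,0,0],
  [0,-0.09,0,0,0,0],
  [0,0,0,0,0,0],
])

```text
t: 19.1
tool_pos: [0.48, 0.2647, 0.2007]
tool_rot: [-3.131, -0.248, -0.032]
ft_force: [0.3, 0.0, 0.3]
gripper_width: 0.0009
grip_force: 0.0
```

```bash
python3 - <<'E'
from w import *
report()
for n in("wrist","scene","side"):
    im,P=cloud(n);q=(P@S.T).reshape(-1,3)
    k=(abs(q[:,0]-.515)<.02)&(q[:,1]>.2)&(q[:,1]<.27)&(q[:,2]>.08)&(q[:,2]<.1)
    if k.sum():print(n,k.sum(),q[k].mean(0).round(4),q[k].min(0).round(4),q[k].max(0).round(4))
lid("scene");lid("wrist")
cv2.imwrite("pics/side5.png",optics.camera("side")[0][:,:,::-1])
go((.5155,.233,.15))
E
```

```text
t 19.1 p [0.5151 0.1872 0.2007] lean 1.2 yaw 0.2 roll 0.0 F [0.3 0.  0.3] w 0.9 0.0 q [ 0.37  0.4   1.53 -0.01  1.19  1.78]
wrist 709 [0.5155 0.23   0.0929] [0.495  0.2254 0.088 ] [0.5349 0.2358 0.096 ]
scene 100 [0.5152 0.2312 0.0932] [0.4951 0.2243 0.0873] [0.5346 0.2357 0.0971]
side 107 [0.5149 0.2321 0.0919] [0.4954 0.2252 0.0851] [0.5349 0.2361 0.0963]
scene 0.475 368 [0.0716 0.1037 0.1063]
scene 0.485 251 [0.1027 0.105  0.107 ]
scene 0.495 261 [0.1028 0.1048 0.1069]
scene 0.505 243 [0.1026 0.1052 0.107 ]
scene 0.515 244 [0.1029 0.105  0.107 ]
scene 0.525 251 [0.1026 0.1048 0.1071]
scene 0.535 240 [0.1029 0.1049 0.1067]
scene 0.545 128 [0.1023 0.1044 0.1064]
scene 0.555 53 [0.0696 0.1045 0.1065]
wrist 0.475 985 [0.1031 0.1039 0.1048]
wrist 0.485 1931 [0.1032 0.104  0.1048]
wrist 0.495 2095 [0.1031 0.104  0.1048]
wrist 0.505 2163 [0.1032 0.104  0.1048]
wrist 0.515 2228 [0.1031 0.1039 0.1048]
wrist 0.525 2289 [0.1031 0.104  0.1049]
wrist 0.535 2358 [0.1031 0.104  0.1048]
wrist 0.545 2405 [0.1031 0.104  0.1048]
wrist 0.555 2437 [0.1031 0.104  0.1048]
t 19.4 p [0.5158 0.1836 0.2007] lean 1.1 yaw -0.2 roll 0.1 F [-0.4 -0.1  0.1] w 0.9 0.0 q [ 0.36  0.4   1.53 -0.01  1.19  1.78]
-> (0.5155, 0.233, 0.15) tool shift/0.5: [-0.0029 -0.099   0.1013]
```

View pics/side5.png

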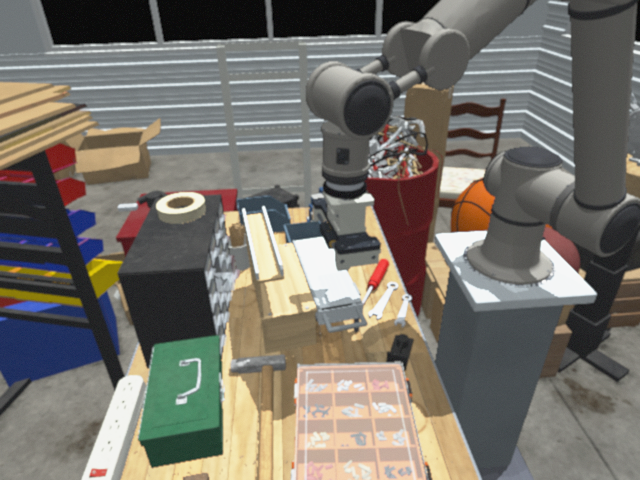

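The lid is flat at 0.104 across its width. The bar's middle is at (0.5155, 0.2305, 0.09) in stand axes. I'll move over it.

Emit:
send_rows([
  [0,-0.045,0,0,-0.003,0],
  [0,-0.049,0,0,0,0],
  [0,0,0,0,0,0],
  [0,0,0.06,0,0,0],
  [0,0,0,0,0,0],
], jaw=30)

```text
t: 20.02
tool_pos: [0.4727, 0.3069, 0.1688]
tool_rot: [3.129, 0.24, -0.005]
ft_force: [-0.4, 0.5, -0.0]
gripper_width: 0.0299
grip_force: 0.0
```

```bash
python3 - <<'E'
from w import *
go((.5155,.2305,.079))
E
```

```text
t 20.02 p [0.5145 0.2301 0.1688] lean -0.2 yaw -0.1 roll 0.2 F [-0.4  0.5 -0. ] w 29.9 0.0 q [ 0.44  0.47  1.51 -0.    1.16  1.86]
-> (0.5155, 0.2305, 0.079) tool shift/0.5: [ 0.0026 -0.0014  0.1797]
```

Emit:
send_rows([
  [0.002,-0.001,0.06,0,0,0],
  [0,0,0.07,0,0,0],
  [0,0,0.048,0,0,0],
  [0,0,0,0,0,0],
])

```text
t: 20.52
tool_pos: [0.4744, 0.3082, 0.081]
tool_rot: [3.13, 0.24, -0.002]
ft_force: [-0.2, -0.4, -0.4]
gripper_width: 0.0301
grip_force: 0.0
```

Emit:
send_rows([
  [0,0,0,0,0,0],
  [0,0,0,0,0,0],
  [0,0,0,0,0,0],
  [0,0,0,0,0,0],
], jaw=0, newtons=25)

```text
t: 21.02
tool_pos: [0.476, 0.3069, 0.0831]
tool_rot: [3.128, 0.242, 0.005]
ft_force: [2.8, -12.0, 5.5]
gripper_width: 0.0093
grip_force: 25.0
```

```bash
python3 - <<'E'
from w import *
p,M=report()
a=np.linspace(0,.95,21);f=a+.0777
b=np.stack([0*a,.3210*0+.322*np.cos(f),.322*np.sin(f)],1)
d=np.diff(b,axis=0)
print((d@M/.5).round(4)); print((d.sum(0)))
E
```

```text
t 21.02 p [0.5178 0.2296 0.0831] lean 0.2 yaw -0.0 roll 0.3 F [  2.8 -12.    5.5] w 9.3 25.0 q [ 0.44  0.58  1.6  -0.01  0.96  1.86]
[[ 0.0001  0.0032 -0.0304]
 [ 0.0001  0.0047 -0.0302]
 [ 0.0001  0.0061 -0.03  ]
 [ 0.0001  0.0075 -0.0296]
 [ 0.0001  0.0089 -0.0293]
 [ 0.0001  0.0103 -0.0288]
 [ 0.0001  0.0117 -0.0283]
 [ 0.0001  0.013  -0.0277]
 [ 0.0001  0.0143 -0.027 ]
 [ 0.0001  0.0156 -0.0263]
 [ 0.0001  0.0168 -0.0256]
 [ 0.0001  0.018  -0.0247]
 [ 0.0001  0.0191 -0.0239]
 [ 0.0001  0.0203 -0.0229]
 [ 0.0001  0.0213 -0.0219]
 [ 0.0001  0.0223 -0.0209]
 [ 0.0001  0.0233 -0.0198]
 [ 0.0001  0.0242 -0.0187]
 [ 0.0001  0.0251 -0.0175]
 [ 0.0001  0.0259 -0.0163]]
[ 0.         -0.15462234  0.25067404]
```

Emit:
send_rows([
  [0,0.0045,-0.03,0,0,0],
  [0,0.0047,-0.03,0,0,0],
  [0,0.006,-0.03,0,0,0],
  [0,0.0075,-0.0296,0,0,0],
  [0,0.009,-0.0293,0,0,0],
  [0,0.0103,-0.0288,0,0,0],
])

```text
t: 21.78
tool_pos: [0.4788, 0.2876, 0.1714]
tool_rot: [3.13, 0.241, 0.005]
ft_force: [5.0, -2.5, -5.3]
gripper_width: 0.009
grip_force: 25.0
```

```bash
cat >> w.py <<'E'
def alpha(p): # TCP -> tip angle, bar ~7.5 mm above TCP as grasped
    return np.arctan2(p[2]+.0065-.064,p[1]+.0905)-.0777, np.hypot(p[2]+.0065-.064,p[1]+.0905)
E
python3 - <<'E'
from w import *
p,M=report();print(alpha(p))
E
```

```text
t 21.77 p [0.5176 0.2101 0.1714] lean 0.2 yaw -0.1 roll 0.1 F [ 5.  -2.5 -5.3] w 9.0 25.0 q [ 0.41  0.46  1.53 -0.    1.15  1.82]
(np.float64(0.2845158074300298), np.float64(0.321438947508273))
```

Emit:
send_rows([
  [0,0.0117,-0.0283,0,0,0],
  [0,0.013,-0.0277,0,0,0],
  [0,0.0143,-0.027,0,0,0],
  [0,0.0156,-0.0263,0,0,0],
  [0,0.0168,-0.0256,0,0,0],
  [0,0.018,-0.0247,0,0,0],
  [0,0.0191,-0.0239,0,0,0],
])

```text
t: 22.65
tool_pos: [0.4869, 0.2358, 0.264]
tool_rot: [-3.131, -0.242, -0.008]
ft_force: [6.6, 3.9, -1.4]
gripper_width: 0.009
grip_force: 25.0
```

```bash
python3 - <<'E'
from w import *
p,M=report();print(alpha(p))
E
```

```text
t 22.65 p [0.5175 0.1577 0.264 ] lean 0.3 yaw -0.1 roll -0.1 F [ 6.6  3.9 -1.4] w 9.0 25.0 q [0.31 0.35 1.43 0.   1.36 1.73]
(np.float64(0.6162778060595075), np.float64(0.3228349666550462))
```

Emit:
send_rows([
  [0,0.0203,-0.0227,0,0,0],
  [0,0.0213,-0.0219,0,0,0],
  [0,0.0223,-0.0209,0,0,0],
  [0,0.0233,-0.0198,0,0,0],
  [0,0.0242,-0.0187,0,0,0],
  [0,0.0251,-0.0175,0,0,0],
  [0,0.0259,-0.0163,0,0,0],
  [0,0,0,0,0,0],
  [0,0,0,0,0,0],
  [0,0,0,0,0,0],
  [0,0,0,0,0,0],
  [0,0,0,0,0,0],
])

```text
t: 24.15
tool_pos: [0.4991, 0.1572, 0.3344]
tool_rot: [-3.128, -0.244, -0.012]
ft_force: [2.1, 7.7, 8.5]
gripper_width: 0.0087
grip_force: 25.0
```

```bash
python3 - <<'E'
from w import *
p,M=report();print(alpha(p))
for n in("scene","side","wrist"):
    im,P=cloud(n);q=P.reshape(-1,3);c=im.reshape(-1,3)
    k=(q[:,0]>.47)&(q[:,0]<.6)&(q[:,1]>-.16)&(q[:,1]<0.0)&(q[:,2]>0)&(q[:,2]<.075)&(c.max(1)<55)
    print(n,k.sum(),q[k].mean(0) if k.any() else 0)
    cv2.imwrite(f"pics/{n}6.png",im[:,:,::-1])
E
```

```text
t 24.15 p [0.5174 0.0781 0.3344] lean 0.5 yaw 0.0 roll -0.2 F [2.1 7.7 8.5] w 8.7 25.0 q [0.16 0.28 1.34 0.   1.51 1.57]
(np.float64(0.9461248330233437), np.float64(0.32420998194932643))
scene 0 0
side 147 [ 0.52162755 -0.01749523  0.04272767]
wrist 7 [ 0.55637822 -0.1316163   0.00882722]
```

View pics/scene6.png

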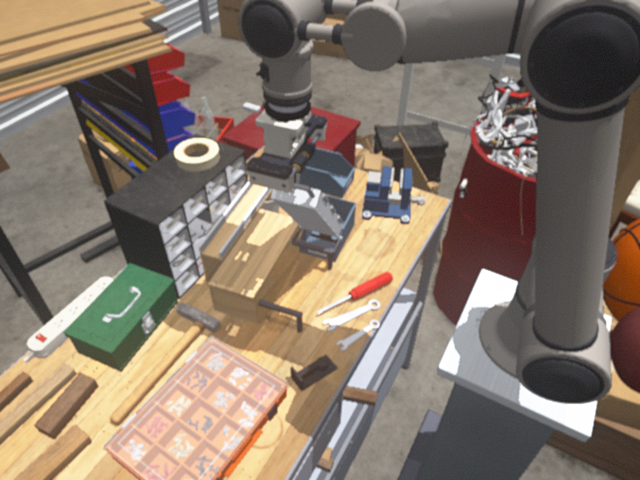

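The scene view shows the trough tipped with its lid shut; the inside of the bin is hidden. I'll hold longer, then check.

Emit:
send_rows([
  [0,0.011,-0.005,0,0,0],
  [0,0,0,0,0,0],
  [0,0,0,0,0,0],
  [0,0,0,0,0,0],
  [0,0,0,0,0,0],
  [0,0,0,0,0,0],
  [0,0,0,0,0,0],
  [0,0,0,0,0,0],
])

```text
t: 25.3
tool_pos: [0.4999, 0.1521, 0.3374]
tool_rot: [-3.128, -0.245, -0.013]
ft_force: [1.5, 9.2, 10.3]
gripper_width: 0.0088
grip_force: 25.0
```

```bash
python3 - <<'E'
from w import *
p,M=report();print(alpha(p))
im,P=cloud("wrist");im2,P2=cloud("side")
a=im[:, :];cv2.imwrite("pics/w7.png",np.hstack([cv2.resize(im,(400,300)),cv2.resize(im2[170:290,240:400],(400,300),interpolation=cv2.INTER_CUBIC)])[:,:,::-1])
f=np.linspace(p[1]*0+alpha(p)[0]+.0777,.0777,21)
b=np.stack([0*f,.322*np.cos(f),.322*np.sin(f)],1);print((np.diff(b,axis=0)@desired(0)/.5).round(4))
E
```

```text
t 25.3 p [0.5174 0.0729 0.3374] lean 0.5 yaw 0.0 roll -0.2 F [ 1.5  9.2 10.3] w 8.8 25.0 q [0.15 0.27 1.34 0.   1.52 1.56]
(np.float64(0.9645635589048459), np.float64(0.32413257807123075))
[[ 0.     -0.0264  0.0163]
 [ 0.     -0.0256  0.0176]
 [ 0.     -0.0247  0.0188]
 [ 0.     -0.0238  0.0199]
 [ 0.     -0.0228  0.0211]
 [ 0.     -0.0218  0.0221]
 [ 0.     -0.0207  0.0232]
 [ 0.     -0.0195  0.0241]
 [ 0.     -0.0184  0.0251]
 [ 0.     -0.0171  0.0259]
 [ 0.     -0.0159  0.0267]
 [ 0.     -0.0146  0.0274]
 [ 0.     -0.0132  0.0281]
 [ 0.     -0.0118  0.0287]
 [ 0.     -0.0104  0.0292]
 [ 0.     -0.009   0.0297]
 [ 0.     -0.0076  0.0301]
 [ 0.     -0.0061  0.0304]
 [ 0.     -0.0046  0.0307]
 [ 0.     -0.0032  0.0309]]
```

View pics/w7.png

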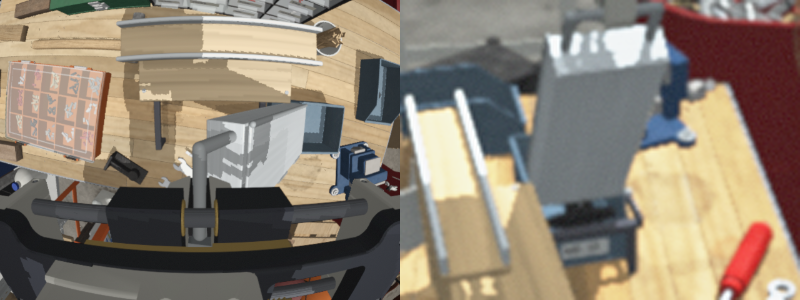

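The trough is tipped with the lid shut, and black wheels show in the bin below the lip at (590,205) in the right crop. I'll start lowering.

Emit:
send_rows([
  [0,-0.0264,0.0163,0,0,0],
  [0,-0.0256,0.0176,0,0,0],
  [0,-0.0247,0.0188,0,0,0],
  [0,-0.0238,0.0199,0,0,0],
  [0,-0.0228,0.0211,0,0,0],
  [0,-0.0218,0.0221,0,0,0],
  [0,-0.0207,0.0232,0,0,0],
  [0,-0.0195,0.0241,0,0,0],
  [0,0,0,0,0,0],
])

```text
t: 26.52
tool_pos: [0.4855, 0.2434, 0.2534]
tool_rot: [-3.129, -0.244, -0.007]
ft_force: [2.4, 6.3, 2.6]
gripper_width: 0.0088
grip_force: 25.0
```

```bash
cat >> w.py <<'E'
def binlook():
    for n in("scene","side","wrist"):
        im,P=cloud(n);q=(P@S.T);c=im
        # kit bin: world centre (.532,-.068) -> stand coords
        k=(abs(q[...,0]-.515)<.055)&(q[...,1]>-.22)&(q[...,1]<-.05)&(q[...,2]>.0)&(q[...,2]<.09)&(c.max(2)<55)
        m,l,s,ce=cv2.connectedComponentsWithStats(k.astype(np.uint8))
        for i in range(1,m):
            if s[i,4]>25: g=q[l==i];print(n,s[i,4],ce[i].round(),"mean",g.mean(0).round(3),"min",g.min(0).round(3),"max",g.max(0).round(3))
E
python3 - <<'E'
from w import *
p,M=report();print(alpha(p));binlook()
E
```

```text
t 26.52 p [0.5173 0.1654 0.2534] lean 0.3 yaw 0.0 roll -0.2 F [2.4 6.3 2.6] w 8.8 25.0 q [0.32 0.36 1.45 0.   1.33 1.74]
(np.float64(0.5756347471714306), np.float64(0.3222448273520223))
side 69 [310. 257.] mean [ 0.519 -0.097  0.04 ] min [ 0.49  -0.113  0.03 ] max [ 0.544 -0.076  0.048]
wrist 1484 [611. 218.] mean [ 0.513 -0.216  0.03 ] min [ 0.469 -0.218  0.003] max [ 0.557 -0.209  0.064]
wrist 111 [631. 223.] mean [ 0.516 -0.216  0.069] min [ 0.5   -0.218  0.059] max [ 0.531 -0.214  0.077]
wrist 68 [625. 252.] mean [ 0.478 -0.215  0.069] min [ 0.469 -0.218  0.06 ] max [ 0.49  -0.213  0.076]
```

Emit:
send_rows([
  [0,-0.0184,0.0251,0,0,0],
  [0,-0.0171,0.0259,0,0,0],
  [0,-0.0159,0.0267,0,0,0],
  [0,-0.0146,0.0274,0,0,0],
  [0,-0.0132,0.0281,0,0,0],
  [0,-0.0118,0.0287,0,0,0],
  [0,-0.0104,0.0292,0,0,0],
  [0,-0.009,0.0297,0,0,0],
  [0,-0.0076,0.0301,0,0,0],
  [0,-0.006,0.027,0,0,0],
  [0,0,0,0,0,0],
])

```text
t: 28.05
tool_pos: [0.4761, 0.303, 0.1124]
tool_rot: [3.132, 0.242, 0.003]
ft_force: [2.9, 3.8, -1.8]
gripper_width: 0.009
grip_force: 25.0
```

```bash
python3 - <<'E'
from w import *
p,M=report();print(alpha(p));go((.5176,.2296,.0835))
E
```

```text
t 28.05 p [0.5173 0.2256 0.1124] lean 0.1 yaw -0.1 roll 0.0 F [ 2.9  3.8 -1.8] w 9.0 25.0 q [ 0.43  0.53  1.58 -0.    1.03  1.85]
(np.float64(0.09411937751708054), np.float64(0.32087230092772584))
t 28.05 p [0.5173 0.2256 0.1124] lean 0.1 yaw -0.1 roll 0.0 F [ 2.9  3.8 -1.8] w 9.0 25.0 q [ 0.43  0.53  1.58 -0.    1.03  1.85]
-> (0.5176, 0.2296, 0.0835) tool shift/0.5: [ 0.0005 -0.0079  0.0577]
```

Now the last 29 mm, slowly, with a force check before releasing.

Emit:
send_rows([
  [0,-0.004,0.028,0,0,0],
  [0,-0.003,0.02,0,0,0],
  [0,-0.001,0.007,0,0,0],
  [0,0,0.0,0,0,0],
])

```text
t: 28.55
tool_pos: [0.4756, 0.3065, 0.0848]
tool_rot: [3.132, 0.242, 0.003]
ft_force: [3.5, 4.6, -1.4]
gripper_width: 0.0089
grip_force: 25.0
```

```bash
python3 - <<'E'
from w import *
p,M=report();print(alpha(p));lid("side");binlook()
E
```

```text
t 28.55 p [0.5173 0.2292 0.0848] lean 0.1 yaw -0.1 roll 0.0 F [ 3.5  4.6 -1.4] w 8.9 25.0 q [ 0.44  0.57  1.6  -0.    0.97  1.86]
(np.float64(0.007410745857175896), np.float64(0.3208832823348879))
side 0.485 10 [0.1035 0.1046 0.1052]
side 0.495 55 [0.1032 0.1046 0.1057]
side 0.505 76 [0.1034 0.1047 0.1058]
side 0.515 78 [0.1033 0.1047 0.1062]
side 0.525 82 [0.1033 0.1049 0.1068]
side 0.535 149 [0.1035 0.1054 0.185 ]
side 0.545 310 [0.104  0.1067 0.1849]
side 0.555 242 [0.1043 0.1061 0.1776]
```

Emit:
send_rows([
  [0,0,0.003,0,0,0],
  [0,0,0.0,0,0,0],
])

```text
t: 29.0
tool_pos: [0.4756, 0.3066, 0.0836]
tool_rot: [3.132, 0.242, 0.004]
ft_force: [2.9, 5.9, -1.7]
gripper_width: 0.009
grip_force: 25.0
```

Emit:
send_rows([
  [0,0,0.0,0,0,0],
  [0,0,0,0,0,0],
  [0,0,0,0,0,0],
], jaw=30)

```text
t: 29.38
tool_pos: [0.4749, 0.3056, 0.0838]
tool_rot: [3.131, 0.242, 0.0]
ft_force: [-0.3, -0.2, -0.3]
gripper_width: 0.0293
grip_force: 0.0
```

Emit:
send_rows([
  [0,0,-0.04,0,0,0],
  [0,0,-0.1,0,0,0],
  [0,0,-0.12,0,0,0],
  [0,0.1,-0.1,0,0,0],
  [0,0.11,-0.06,0,0,0],
  [0,0.11,0,0,0,0],
  [0,0.11,0,0,0,0],
  [0,0.11,0,0,0,0],
  [0,0,0,0,0,0],
  [0,0,0,0,0,0],
])

```text
t: 30.62
tool_pos: [0.5153, 0.0454, 0.2885]
tool_rot: [3.132, 0.241, 0.001]
ft_force: [-0.0, 1.2, -0.7]
gripper_width: 0.0301
grip_force: 0.0
```

```bash
python3 - <<'E'
from w import *
p,M=report();lid("scene");binlook()
for n in("scene","side","wrist"):
    im,P=cloud(n);q=(P@S.T).reshape(-1,3)
    k=(abs(q[:,0]-.515)<.02)&(q[:,1]>.2)&(q[:,1]<.27)&(q[:,2]>.08)&(q[:,2]<.12)
    if k.sum():print("bar",n,k.sum(),q[k].mean(0).round(4))
    if n=="wrist":
        k=(abs(q[:,0]-.515)<.055)&(q[:,1]>-.22)&(q[:,1]<-.06)&(q[:,2]>0)&(q[:,2]<.09)
        I,Z=topdown([(im.reshape(-1,3)[k],q[k])],.46,.57,-.22,-.06,.008);print((Z*1000).round().astype(int))
E
```

```text
t 30.62 p [ 0.5161 -0.0349  0.2885] lean 0.0 yaw -0.1 roll 0.0 F [-0.   1.2 -0.7] w 30.1 0.0 q [-0.06  0.29  1.45 -0.    1.4   1.36]
scene 0.475 384 [0.072  0.1039 0.1065]
scene 0.485 245 [0.1031 0.1049 0.1065]
scene 0.495 257 [0.1027 0.1049 0.1067]
scene 0.505 254 [0.1023 0.1047 0.1069]
scene 0.515 252 [0.1028 0.1048 0.1067]
scene 0.525 243 [0.1026 0.105  0.107 ]
scene 0.535 249 [0.1028 0.1047 0.1068]
scene 0.545 238 [0.1026 0.1047 0.1068]
scene 0.555 277 [0.1025 0.1049 0.1076]
wrist 38 [382. 172.] mean [ 0.549 -0.104  0.028] min [ 0.545 -0.106  0.025] max [ 0.553 -0.101  0.031]
wrist 3230 [403. 210.] mean [ 0.508 -0.127  0.04 ] min [ 0.469 -0.164  0.001] max [ 0.554 -0.096  0.073]
wrist 2155 [473. 214.] mean [ 0.505 -0.212  0.043] min [ 0.468 -0.218  0.004] max [ 0.56  -0.161  0.076]
bar scene 98 [0.5148 0.2312 0.0933]
bar side 106 [0.515  0.2319 0.0917]
bar wrist 290 [0.5149 0.2282 0.0919]
[[-1000 -1000 -1000    81    81    72    79    79    80    80    80    80
     80    80    79    79    79    79    80    80]
 [-1000 -1000 -1000    81    81    72    79    79    80    80    80  
[... 731 characters left out ...]
   56    55    56    56
     50    43     4     4     4     5     5    80]
 [-1000 -1000 -1000    67    67    51    58    58    56    53    55    55
     49    43     5     5     5     5     5    80]
 [-1000 -1000 -1000    68    68    47    56    56    56    49    51    51
     49    42     5     5     5     5     5    80]
 [-1000 -1000 -1000    68    68    37    34    52    52    49    41    34
     27    19     5     4     4     4     5    79]
 [-1000 -1000 -1000    89    89    35    33    41    45    45    41    34
     27    16     5     4     4     5     5    79]
 [-1000 -1000 -1000    90    90    71    80    80    79    79    79    79
     79    79    80    80    80    80    80    79]]
```

```bash
python3 - <<'E'
from w import *
np.set_printoptions(linewidth=250)
im,P=cloud("wrist");q=(P@S.T).reshape(-1,3);c=im.reshape(-1,3)
k=(abs(q[:,0]-.515)<.05)&(q[:,1]>-.19)&(q[:,1]<-.06)&(q[:,2]>0)&(q[:,2]<.09)
I,Z=topdown([(c[k],q[k])],.465,.565,-.19,-.08,.004);print((Z*1000).round().astype(int).clip(-1))
print((I.max(2)<70).astype(int).sum())
E
```

```text
[[-1 82 82 80 64 67 70 75 77 79 79 79 79 79 79 79 79 79 79 79 79 79 78 80 80 79 80]
 [-1 82 82 80 64 67 70 75 77 79 79 79 79 79 79 79 79 79 79 79 79 79 78 80 80 79 80]
 [-1 -1 -1 -1 -1  3 28 28  4  4  4  4  4 35 36 36 30 30  4  4  4  4  4  3  4  4  4]
 [-1 -1 68 68 36 36 30 30 24 24 24 43 45 45 37 37 35 30 28 22 20  5  5  5  5  5  5]
 [-1 -1 68 68 36 36 31 31 29 26 49 49 45 45 41 38 35 31 28 25 20  5  5  5  5  5  5]
 [-1 -1 68 68 36 36 34 31 29 47 51 51 48 45 42 39 35 32 29 25 18 16  4  4  5  5  4]
 [-1 -1 68 68 37 36 34 31 30 47 51 51 49 45 42 39 35 32 29 24 20 16  4  4  4  4  4]
 [-1 -1 67 67 37 36 33 31 55 55 55 51 49 46 42 39 34 31 28 24 20 16 12  4  4  4  4]
 [-1 -1 -1 37 37 37 41 45 55 55 55 52 49 46 45 48 50 50 49 45 20 16 14  4  4  4  4]
 [-1 -1 -1 37 40 45 49 55 55 56 56 52 49 46 49 52 52 52 50 46 42 16 14  4  4  4  4]
 [-1 -1 68 68 43 49 49 56 59 59 56 52 48 49 53 54 54 53 50 46 42 39  4  4  4  4  4]
 [-1 -1 69 69 46 50 50 56 59 59 55 52 49 50 54 55 55 53 50 46 43 39  4  4  5  5  4]
 [-1 -1 69 69 46 50 50 56 58 58 55 53 49 50 54 55 55 54 50 46 43 39  4  4  5  5  3]
 [-1 -1 
[... 220 characters left out ...]
5 42 38 -1  3  4  5  5]
 [-1 -1 69 69 37 43 47 52 57 57 56 52 50 46 43 47 50 50 50 44 42 -1  3  4  4  4  4]
 [-1 -1 69 69 37 36 35 35 56 56 55 50 50 46 42 38 34 31 27 24 19 -1  3  4  4  4  4]
 [-1 -1 68 68 37 36 34 32 46 51 52 52 48 45 42 38 34 31 27 24 20  4  4  5  5  4  4]
 [-1 -1 68 68 37 35 34 32 46 51 52 52 46 45 42 38 34 31 27 23 20  4  4  5  5  4  4]
 [-1 -1 66 66 36 36 34 30 29 26 42 46 46 45 39 38 34 31 26 23 14  4  5  5  4  4  4]
 [-1 -1 -1 -1 36 36 33 29 28 24 23 45 45 43 38 38 32 30 23 23  4  4  5  5  4  4  4]
 [-1 88 90 90 35 35 28 28 27 22 22  3 33 36 36 30 30 30  4  4  4  4  4  4  5  5  4]
 [-1 88 90 90 70 70 72 78 79 80 80 80 80 79 79 80 80 80 80 80 79 80 80 80 79 79 80]]
390
```

The height map shows two separate discs, each with its hub, inside the kit bin and below the lip. The trough is level and the lid is shut.

```bash
python3 -c "
from rig import robot
print(robot.finish_job())"
```

```text
the job is handed in; nothing more can be done
None
```

The job is handed in at about 31 s: both large wheels are in the kit bin, the trough is back on its rests with its lid shut, and the small gear is in the stock bin; the only feedback at hand-in was that it was accepted.

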